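# Couple and lock the filler cap of an oil-bath reservoir

## Task

Close the filler of the green oil reservoir: push the aluminium camlock coupling cap down over the upright grooved adaptor and press it home with about 16 N so that its gasket is squeezed, then let go and swing its two brass cam arms down one after the other, each fully to its stop flat along the cap's side, so that it is locked. Keep both arms raised until the cap is home, never press the gasket harder than 25 N or an arm harder than 40 N, and leave everything else on the bench where it is.

Things in the scene. Friction and masses are not known exactly. Their poses are not given: they have to be found in the camera images.
- coupling_center (a point): The coupling cap: round aluminium cup mouth down on the bench, 50 mm outside diameter (53 mm over a bead at the mouth), 40 mm tall, flat closed top, 0.25 to 0.4 kg. This point is its centre, 20 mm above the mouth's edge; z up its axis. Brass cam arms stick out along +x (arm a) and -x (arm b), so grip it across y. Bore 38.6 mm wide; the gasket lies 25.2 mm above the mouth's edge.
- adaptor_top (a point): Centre of the upper end face of the grooved adaptor, a silvery pipe stub standing upright on the tank; z up. 37 mm in diameter, 1.3 mm chamfer, end ring 10 mm tall, below it a groove 12 mm tall and 3.7 mm deep, then a hexagon. The face is 92 mm above the tank's top. The cap fits over it in any yaw with 0.8 mm play all round.
- seat (a point): On the adaptor's axis, 5.2 mm below its end face: where the cap's centre lies when the gasket just touches. About 4 mm before that the cap's rubber lip seal must be pushed over the end ring's edge, with up to about 10 N, and drags by a few N from there on. Let go after pressing, the cap stays on, springing back to about here. If it is left short of home, the cams catch on the end ring.
- gasket: Black rubber gasket inside the cap (hidden), 33 mm across, 4 mm thick; origin at the centre of its lower face, z up. On the adaptor's end face it squeezes like a spring: 3 N at first, 6 N more per mm, hard after 2 mm. Home means squeezed by 1 mm or more: a steady push of some 13 to 18 N, the seal's drag included. More than 25 N on it ruins it. Locked, it stays squeezed by about 1 mm.
- tank: The green steel oil reservoir, 240 x 320 x 100 mm, fixed to the bench, with the adaptor near the middle of its top, 20 mm towards its -x face and 30 mm towards its +y end. Origin under its centre, z up.
- cam_a (a joint): Angle of cam arm a (rad): 0 = straight out, square to the cap's axis; negative = raised (stop at -0.5); positive = swung down towards the mouth, stop at 1.5 = fully down along the cap's side. Stays where it is left (stiff: 5 N at 40 mm from the pin moves it). Below 0.4 while the cap is pushed on. From about 0.5 on its cam draws the cap on: 6 to 12 N at 40 mm.
- cam_b (a joint): The same for cam arm b.
- pull_a: Outer part of brass cam arm a, from 13 mm past its pin to the end of its pull ring 62 mm past the pin; 13 mm wide, 6 mm thick, ring 24 mm across. Origin on the pin's axis (24.5 mm from the cap's axis, 6 mm below the cap's centre; pin along the cap's y); x along the arm outward, z square to it (up when it sticks straight out). Outer (upper) face at z = 7 mm. Over 40 N bends it.
- pull_b: The same for cam arm b, on the cap's -x side.
- hose_plug: Bystander: brass male plug with a groove, 46 mm across, 48 mm tall, standing on the bench; not part of the job. Origin under its centre.
- spare_ring: Bystander: spare black rubber ring, 37 mm across, 6 mm thick, lying on the tank's top. Origin under its centre.
- clamp_meter: Bystander: black and red clamp meter lying on the bench, 205 x 70 x 38 mm. Origin under its middle.
- wrench: Bystander: steel spanner lying on the bench, 200 mm long, 8 mm thick. Origin under its middle.
- oil_bottle: Bystander: amber bottle with a black cap, 60 mm across, 150 mm tall. Origin under its centre.
- copper_bar: Bystander: flat copper bar, 200 x 20 x 6 mm, lying on the bench. Origin under its middle.
- screwdriver: Bystander: screwdriver with a red handle, 200 mm long, lying on the bench. Origin under its middle.
Not all that is in view belongs to the job. Of the things like the part that bears coupling_center, leave any that is blue; of the rest the smaller one is meant.

How it is judged (in metres and radians):
On the way, in this order (a step that is already met when the one before it is completed fails the run):
1. the cap is pressed home on the adaptor, its gasket squeezed by 1 mm or more, both cam arms still raised (z of coupling_center in the frame of adaptor_top below -0.0062 m and horizontal distance between coupling_center and adaptor_top below 0.0025 m and value of joint each of cam_a, cam_b below 0.45 rad), for 0.1 s.
2. one cam arm is swung fully down (value of joint any of cam_a, cam_b above 1.45 rad), for 0.2 s.
3. the other cam arm is swung fully down too (value of joint each of cam_a, cam_b above 1.45 rad), for 0.2 s.
At the end, for the whole second after the job is handed in: The cap sits upright (within 0.05 rad) and centred (within 2 mm) on the adaptor, drawn down so that its centre is 5.4 to 8.5 mm below the adaptor's end face (gasket squeezed by 0.2 mm or more), both cam arms beyond 1.45 rad of their 1.5 rad and at rest (all of step 3 and z of coupling_center in the frame of adaptor_top between -0.0085 and -0.0054 m and horizontal distance between coupling_center and adaptor_top below 0.002 m and angle between coupling_center's own z axis and vertical below 0.05 rad and angular speed of each of pull_a, pull_b below 0.1 rad/s); the robot touches nothing.
It fails at once if the gasket is pressed on the adaptor harder than 25 N (contact force between gasket and tank above 25 N).
It fails at once if the robot presses on a cam arm harder than 40 N (contact force between any of the fingers, the arm and pull_a above 40 N or contact force between any of the fingers, the arm and pull_b above 40 N).
It fails at once if a bystander is moved by more than 30 mm (distance of any of hose_plug, spare_ring, clamp_meter, wrench, oil_bottle, copper_bar, screwdriver from where it was at the start of the episode above 0.03 m).
It also fails if it takes over 72 s, if anything falls off the work surface, if the arm or the gripper's body presses on something with over 40 N, if the wrist force passes 120 N, or if a joint passes its speed limit or range.

## Robot

A 6-joint arm with a two-finger parallel gripper is mounted at the origin on the work surface. World frame = base frame: x ahead of the robot, y to its left, z up, the work surface at z = 0. Lengths are in mm, angles in rad, forces in N, time in s.
With the tool pointing down it reaches from about 350 to 875 mm from the base axis. Payload 4.2 kg.
Tool frame: the origin (TCP) lies midway between the tips of the shut fingers; the grasp point (between the pads) lies 19 mm behind it; z points along the fingers, y is the line along which they close (so a half turn about z gives the same grasp; the last joint's range is limited). The gripper opens to 85 mm and grips with 20 to 120 N. Pads are 22 mm wide; open, the fingers measure 114 mm over their backs; the gripper's body (76 mm by 85 mm) begins 54 mm behind the grasp point. The pads swing forward as they close: fully open they stand 13 mm farther back than shut.
Start: joints at [1.409, 0.385, 0.008, 0, -1.194, -0.259], TCP at [255.273, 570.469, 231.312] pointing down, gripper open.
Joint ranges: [-3.14, 3.14], [-1.21, 2.06], [-1.07, 1.41], [-3.16, 2.05], [-2.99, -0.16], [-3.1, 3.1]. Speed limits (rad/s): [2.79, 2.79, 3.14, 3.14, 3.14, 3.14].

## Interface

Orientations are given as a unit quaternion [x, y, z, w].
In Python, from bench import arm gives the robot as it stands.
- The arm moves only by the tool send_rows, never from a script. Its argument "targets" is a list of rows, each an object of numbers: "gripper": the gripper command: -1 is fully open, 1 is shut, values between are in proportion; "x", "y", "z": the shift along the tool's x, y, z in cm; "ax", "ay", "az": the turn, a rotation vector about the tool's x, y, z in degrees. A call has 1 to 5 rows; each row shifts and turns the commanded pose from where the row before left it, along the tool's axes as they then stand; what a row does not reach is not made up. A row lasts 1/12 s, in which the tool goes at most 41.7 mm and 7.16 degrees, less where a joint would pass 70% of its speed; a pose out of reach is approached as far as the arm can. A call is refused whole if a number of a shift passes 4.17 or a number of a turn 7.16, either way. A call with a gripper value outside its range is refused whole. The fingers move at their own pace and stop on an object; the grip force is fixed at half the most. Time passes only in rows, so rows that do not move let the fingers close. It gives the time, the measured TCP pose, the force, the opening and the grip force at its end, in the units of the state.
- arm.read_state(): the state, without advancing time (a new reading comes with each control period).
- arm.get_image(name): name is "scene" or "top"; returns (picture, depth): 384x512x3 uint8, red, green, blue; 384x512 float32, mm along the optical axis (not along the pixel's ray), 0 where there is no reading.
- arm.camera_model(name): a dict with "fx", "fy", "cx", "cy" (pixels), "cam_to_world" (4x4, takes a point from camera to world coordinates). Camera axes: x right, y down, z forward; pixel columns grow to the right and rows downward; lengths in mm; the calibration is good to about 2 mm. A picture is of the moment at which its call begins. camera_model takes no time and is no camera call.
- arm.job_done(): hands the job in; it is judged then, once.
Trained networks look in the newest picture that a camera, given by its name, has taken for a name from the list of things; names that differ only in an ending like _2 or _b are one class to them, and where a whole thing is asked for, a point or a joint stands for the part that bears it (a point fixed in the world has none). Each returns a list of dicts, best first, with "score" (0 to 1); they miss things now and then, are a little off and sometimes report something else, mostly with a low value. They report only what shows in the picture. A call takes as long as a camera call. They do not tell look-alikes from the thing itself.
- arm.boxes_of(camera, thing): "rect" ([left, top, width, height] in pixels, round what is visible of it).
The state is a dict: "clock": time; "joints": joint angles; "joint_vel": joint speeds; "joint_efforts": joint torques, N m; "position": TCP position; "ee_rot": TCP orientation; "contact_force": force on the tool from outside, world axes, zero at the start; "wrist_torque": the same for the moment, N m; "gripper_width": finger opening in mm; "grasp_force": force on a finger pad.
Only numpy, scipy, OpenCV 4.12 (cv2) and the standard library are available. Lean on these libraries where they do the work, as an engineer would, in place of code of your own. Each camera call takes 0.05 s, during which the arm holds its last target. There are 200 camera calls.

## Working session

There is one attempt and no reset: what is moved stays moved. The work goes in short steps, Python scripts to look and compute and a tool call to move; the robot and the scene stay as the last step left them, time stands still between calls to the robot, and variables do not carry over. Pictures are saved under pics/ and viewed, at most 10 in all, crops included, and the job is handed in when it is done.

Besides the shell and the picture viewer there is one more tool, called after ">>>" as a command line: name --argument value ..., lists and objects as JSON in quotes. send_rows: Moves the arm, as the interface text tells. Its arguments: {"type":"object","properties":{"targets":{"type":"array"}},"required":["targets"]}

```bash
mkdir -p pics; ls
python3 - <<'E'
from bench import arm
import cv2,numpy as np
for n in("scene","top"):
    im,d=arm.get_image(n); cv2.imwrite(f"pics/{n}0.png",im[:,:,::-1]); np.savez(f"pics/{n}0.npz",im=im,d=d)
    m=arm.camera_model(n); print(n,m["fx"],m["fy"],m["cx"],m["cy"]); print(np.round(m["cam_to_world"],3).tolist())
    for t in("coupling_center","adaptor_top","pull_a","tank"):
        print(t,[(b["rect"],round(b["score"],2)) for b in arm.boxes_of(n,t)])
print(arm.read_state())
E
```

```text
pics
scene 466.8166957225264 466.8166957225264 254.27152068934717 195.91346083770804
[[0.431, 0.537, -0.725, 1347.347], [0.902, -0.238, 0.36, -365.181], [0.021, -0.81, -0.587, 809.567], [0.0, 0.0, 0.0, 1.0]]
coupling_center [([303.3, 162.2, 36.6, 17.3], 0.92), ([292.5, 193.4, 19.5, 22.4], 0.64), ([198.6, 179.0, 75.7, 28.8], 0.59)]
adaptor_top [([55.1, 205.3, 178.3, 131.1], 0.83)]
pull_a [([334.1, 172.3, 11.3, 6.9], 0.63), ([193.0, 187.6, 24.5, 5.7], 0.6), ([248.7, 193.9, 24.7, 9.5], 0.53)]
tank [([54.0, 203.3, 178.2, 134.8], 0.56)]
top 376.9694574351788 376.9694574351788 260.6679565826895 188.7801665368565
[[-0.021, -0.997, 0.07, 450.39], [-0.999, 0.022, 0.023, 56.643], [-0.024, -0.07, -0.997, 1120.397], [0.0, 0.0, 0.0, 1.0]]
coupling_center [([237.1, 231.0, 65.8, 45.8], 0.88), ([309.7, 129.7, 138.1, 99.0], 0.68), ([152.0, 236.2, 25.1, 49.3], 0.67), ([208.7, 182.3, 18.9, 59.2], 0.64)]
adaptor_top [([311.0, 133.8, 134.8, 95.2], 0.77), ([214.6, 222.6, 2.8, 14.7], 0.57)]
pull_a [([282.9, 262.8, 19.5, 17.2], 0.63), ([168.0, 267.9, 12.1, 16.8], 0.46), ([151.2, 226.5, 6.1, 19.2], 0.41)]
tank [([308.8, 132.7, 137.7, 97.5], 0.9)]
{'clock': 0.5, 'joints': array([ 1.40857286e+00,  3.84722911e-01,  7.86988004e-03, -2.43046682e-05,
       -1.19399181e+00, -2.58609252e-01]), 'joint_vel': array([ 0.00062466, -0.00011673,  0.00148411,  0.00288438,  0.00159477,
       -0.00045574]), 'joint_efforts': array([ 1.12101974e-03, -3.91689634e+01,  1.88443083e+01,  4.18700293e+00,
       -7.29712829e-04,  9.57328403e-07]), 'position': array([255.28032383, 570.45219784, 231.28280947]), 'ee_rot': array([ 9.77943102e-01, -2.08871466e-01, -1.01178967e-05,  2.47753017e-05]), 'contact_force': array([-0.42468994, -0.20222283, -0.66179576]), 'wrist_torque': array([0.02236507, 0.0510813 , 0.0157246 ]), 'grasp_force': 0.0, 'gripper_width': 85.36492808599823}
```

Run:
```python
import cv2
t=cv2.imread("pics/top0.png");s=cv2.imread("pics/scene0.png")
cv2.imwrite("pics/t1.png",cv2.resize(t[110:310,130:460],None,fx=2.4,fy=2.4,interpolation=cv2.INTER_CUBIC))
cv2.imwrite("pics/s1.png",cv2.resize(s[120:345,45:370],None,fx=2.4,fy=2.4,interpolation=cv2.INTER_CUBIC))
```

```text
(no output)
```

View pics/t1.png

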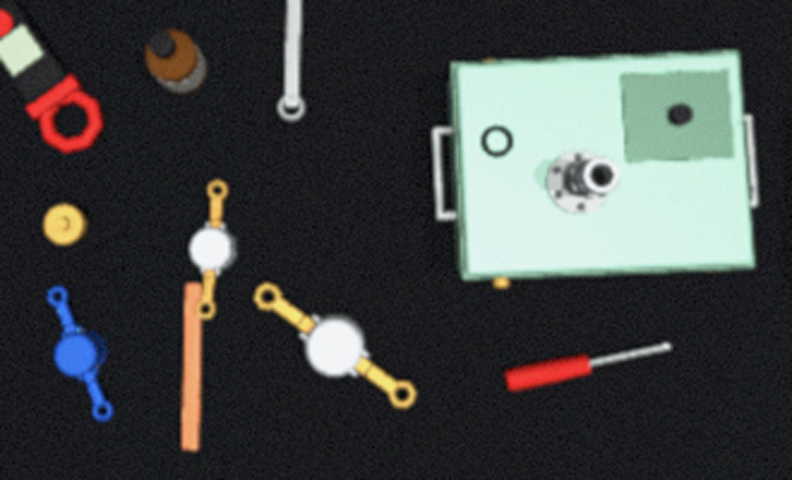

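View pics/s1.png

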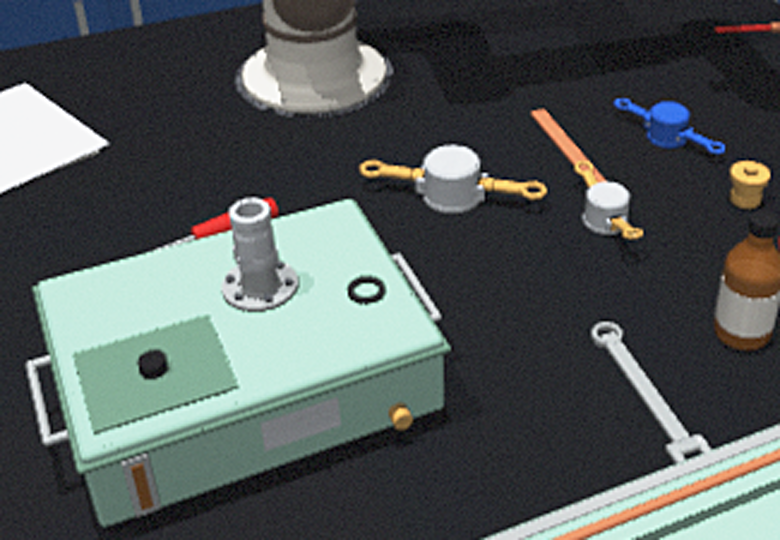

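The top crop shows the blue decoy (78,353), the larger cap (335,347) and the target, the smaller silver cap, at (211,248), which is pixel (218,213). One of its arms reaches over the copper bar. The adaptor's rim is at crop (600,176), pixel (380,183). In the scene crop the target is at (607,205) and the adaptor's face at (250,210).

```bash
cat > h.py <<'E'
import numpy as np,cv2
from bench import arm
def cloud(n,im=None,d=None):
    m=arm.camera_model(n)
    v,u=np.mgrid[0:d.shape[0],0:d.shape[1]]
    P=np.stack([(u-m["cx"])/m["fx"]*d,(v-m["cy"])/m["fy"]*d,d],-1)
    T=np.array(m["cam_to_world"]); return P@T[:3,:3].T+T[:3,3]
def pix(n,uv,z):
    "pixel -> world at height z"
    m=arm.camera_model(n);T=np.array(m["cam_to_world"])
    r=T[:3,:3]@np.array([(uv[0]-m["cx"])/m["fx"],(uv[1]-m["cy"])/m["fy"],1]); o=T[:3,3]
    return o+r*(z-o[2])/r[2]
def proj(n,p):
    m=arm.camera_model(n);T=np.array(m["cam_to_world"]);c=T[:3,:3].T@(np.array(p)-T[:3,3])
    return np.array([m["fx"]*c[0]/c[2]+m["cx"],m["fy"]*c[1]/c[2]+m["cy"]])
E
python3 - <<'E'
from h import *
np.set_printoptions(precision=1,suppress=True)
for n,boxes in (("top",{"cap":(204,200,232,227),"ad":(368,170,392,196)}),("scene",{"cap":(280,190,315,222),"ad":(135,195,165,225)})):
    z=np.load(f"pics/{n}0.npz");im,d=z["im"],z["d"];W=cloud(n,d=d)
    for k,(a,b,c,e) in boxes.items():
        w=W[b:e,a:c].reshape(-1,3);col=im[b:e,a:c].reshape(-1,3).astype(int)
        h=np.histogram(w[:,2],np.arange(-10,230,5)); 
        print(n,k,[(int(x),int(y)) for x,y in zip(h[1],h[0]) if y>3])
        q=(w[:,2]>33)&(w[:,2]<46) if k=="cap" else (w[:,2]>182)
        p=w[q];print(len(p),p.mean(0),p.min(0),p.max(0),(p[:,:2].min(0)+p[:,:2].max(0))/2)
        uu,vv=np.meshgrid(range(a,c),range(b,e)); print("uv",uu.reshape(-1)[q].mean(),vv.reshape(-1)[q].mean())
# colour: brass pixels near cap, top
z=np.load("pics/top0.npz");im,W=z["im"].astype(int),cloud("top",d=z["d"])
br=(im[...,0]-im[...,2]>60)&(im[...,1]>120);br[:, :195]=0
sub=np.argwhere(br[180:245,200:240])+[180,200]
for v,u in sub[::6]: print((u,v),W[v,u],im[v,u])
E
```

```text
top cap [(-10, 9), (-5, 267), (0, 159), (5, 6), (15, 29), (20, 36), (25, 9), (30, 5), (35, 156), (40, 73)]
233 [459.8 207.3  38.9] [436.3 184.8  33. ] [482.7 231.6  43.6] [459.5 208.2]
uv 217.25321888412017 212.862660944206
top ad [(95, 146), (100, 128), (105, 66), (110, 7), (140, 5), (145, 19), (150, 9), (155, 10), (160, 44), (165, 30), (170, 13), (175, 9), (180, 14), (185, 32), (190, 79)]
124 [ 523.5 -208.   213. ] [ 450.4 -233.2  183. ] [ 543.4   56.6 1120.4] [496.9 -88.3]
uv 379.491935483871 182.04032258064515
scene cap [(-5, 183), (0, 513), (5, 47), (10, 20), (15, 20), (20, 40), (25, 68), (30, 43), (35, 89), (40, 95)]
203 [476.5 207.3  39.3] [440.7 185.9  33.1] [545.8 234.8  44.6] [493.3 210.4]
uv 299.4384236453202 203.27093596059115
scene ad [(-5, 108), (0, 199), (10, 7), (15, 17), (20, 33), (25, 18), (95, 40), (100, 102), (145, 7), (150, 8), (155, 29), (160, 28), (165, 31), (170, 57), (175, 32), (180, 30), (185, 54), (190, 97)]
174 [ 530.9 -213.2  189.8] [ 508.4 -230.9  182.1] [ 549.4 -194.6  195.2] [ 528.9 -212.8]
uv 148.94827586206895 208.67241379310346
(np.int64(220), np.in
[... 2661 characters left out ...]
, np.int64(238)) [386.6 237.5   4.4] [241 164 113]
(np.int64(239), np.int64(238)) [384.7 149.1   0.7] [165 137  72]
(np.int64(212), np.int64(239)) [384.9 224.9  28.9] [228 175  98]
(np.int64(209), np.int64(240)) [380.7 237.6   4.4] [241 167 113]
(np.int64(218), np.int64(240)) [381.6 207.8  27.2] [187 152  81]
(np.int64(212), np.int64(241)) [377.7 228.5   5.7] [238 179 113]
(np.int64(218), np.int64(241)) [376.9 211.7  -0.8] [155 128  69]
(np.int64(212), np.int64(242)) [374.6 228.9   3.6] [239 173 118]
(np.int64(207), np.int64(243)) [371.9 244.    2.2] [227 139  94]
(np.int64(213), np.int64(243)) [371.5 226.4   0.9] [187 126  87]
(np.int64(212), np.int64(244)) [368.8 228.9   3.9] [237 163 112]
```

Run:
```python
from h import *
np.set_printoptions(precision=1,suppress=True)
for n,boxes in (("top",{"cap":(204,200,232,227),"ad":(366,168,394,196)}),("scene",{"cap":(280,190,318,222),"ad":(135,198,165,222)})):
    z=np.load(f"pics/{n}0.npz");im,d=z["im"],z["d"];W=cloud(n,d=d)
    for k,(a,b,c,e) in boxes.items():
        Z=W[b:e,a:c,2]; lo,hi,h=(34,46,40) if k=="cap" else (185,199,192)
        m=((Z>lo)&(Z<hi)).astype(np.uint8)
        m=cv2.morphologyEx(m,cv2.MORPH_CLOSE,np.ones((3,3)))
        cs,_=cv2.findContours(m,0,cv2.CHAIN_APPROX_NONE);q=max(cs,key=cv2.contourArea)
        hull=cv2.convexHull(q);M=cv2.moments(hull);uv=np.array([M["m10"]/M["m00"]+a,M["m01"]/M["m00"]+b])
        el=cv2.fitEllipse(hull) 
        print(n,k,"hull",uv,pix(n,uv,h),"ell",el,pix(n,np.array(el[0])+[a,b],h),"medz",np.median(Z[m>0]))
z=np.load("pics/top0.npz");im,W=z["im"].astype(int),cloud("top",d=z["d"])
br=(im[...,0]-im[...,2]>60)&(W[...,2]>15)&(W[...,2]<50)
w=W[br]; w=w[(abs(w[:,0]-460)<95)&(abs(w[:,1]-207)<24)]
for s in(1,-1):
    p=w[s*(w[:,0]-460)>30];print(s,len(p),p.mean(0),np.polyfit(p[:,0],p[:,2],1),p[:,0].min(),p[:,0].max())
p=w[abs(w[:,0]-460)>30];print(np.arctan(np.polyfit(p[:,0],p[:,1],1)[0]))
g=cv2.cvtColor(z["im"],cv2.COLOR_RGB2GRAY); print(g[172:194,370:392])
s=np.load("pics/scene0.npz")["im"];
cv2.imwrite("pics/ad.png",np.hstack([cv2.resize(z["im"][165:200,360:400,::-1],(400,350),interpolation=cv2.INTER_NEAREST),cv2.resize(s[195:230,130:170,::-1],(400,350),interpolation=cv2.INTER_NEAREST)]))
```

```text
top cap hull [217.2 212.9] [459.8 207.3  40. ] ell ((13.346202850341797, 12.72135066986084), (16.862077713012695, 17.139636993408203), 155.6117706298828) [460.2 206.9  40. ] medz 39.04552678773234
top ad hull [379.7 182.2] [ 525.2 -214.6  192. ] ell ((13.748671531677246, 14.3009033203125), (14.585794448852539, 15.502608299255371), 91.95924377441406) [ 525.  -214.8  192. ] medz 191.40711482101688
scene cap hull [298.1 201. ] [467.2 208.4  40. ] ell ((17.957969665527344, 11.054133415222168), (11.951427459716797, 17.75484848022461), 94.35342407226562) [467.1 208.1  40. ] medz 39.847948096325126
scene ad hull [149.  208.4] [ 533.2 -213.5  192. ] ell ((13.978877067565918, 10.467504501342773), (12.87480640411377, 18.025774002075195), 83.12570190429688) [ 533.3 -213.5  192. ] medz 191.27887819258626
1 76 [515.9 200.7  30.9] [   0.3 -121.2] 491.3387055290022 540.2893831464356
-1 79 [402.4 214.5  25.6] [-0.2 86.7] 376.4055110699077 427.74013144392956
-0.11966527321822183
[[228 228 225 222 227 231 233 232 231 234 234 232 233 235 235 233 236 235
  233 228 178 173]
 [204 208 218 222 229 229 228 
[... 1223 characters left out ...]
4  61  90 133 196 236 233 220
  228 234 234 233]
 [102 106 127 119 159 220 238 232 193 148 130 137 171 212 232 235 226 226
  231 236 234 233]
 [119  93 112 108 113 157 210 232 232 226 225 225 230 235 234 226 223 230
  233 232 233 235]
 [107  84  89  93  92 112 148 182 216 230 233 232 227 228 224 223 231 233
  234 233 234 232]
 [ 90  77  76  80  97 127 152 162 173 176 174 180 194 217 226 230 233 234
  234 234 236 235]
 [140 128 122 109 122 163 185 196 201 172 151 163 193 221 231 236 234 234
  235 235 234 234]
 [212 203 201 180 164 180 193 221 228 217 208 215 222 232 232 233 236 236
  233 233 233 234]
 [230 228 222 218 211 216 224 227 232 231 232 228 228 233 233 235 235 235
  235 234 234 235]]
```

View pics/ad.png

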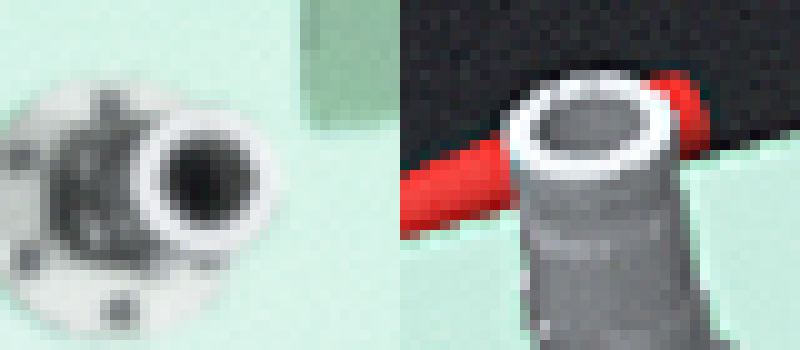

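The left pane (top camera) shows the adaptor ring centred at about (209,180), pixel (380.4,182.5). The right pane (scene camera) has the face centre at about (592,127), pixel (148.7,207.2). The offset from cap to adaptor agrees in both views, at about (65.5, -422). I'll turn the tool to the cap's yaw and move above the cap.

>>> send_rows --targets '[{"az":-5.75,"gripper":-1},{"az":-5.75,"gripper":-1},{"az":-5.75,"gripper":-1},{"x":2.06,"y":2.8,"gripper":-1},{"x":2.06,"y":2.8,"gripper":-1}]'

```text
$.targets[0]: bad value
```

>>> send_rows --targets '[{"x":2.06,"y":2.8,"gripper":-1},{"x":2.06,"y":2.8,"gripper":-1},{"x":2.06,"y":2.8,"gripper":-1},{"x":2.06,"y":2.8,"gripper":-1},{"x":2.06,"y":2.8,"gripper":-1}]'

```text
$.targets[0]: bad value
```

>>> send_rows --targets '[{"x":2.06,"y":2.8,"gripper":-1},{"x":2.06,"y":2.8,"gripper":-1},{"x":2.06,"y":2.8,"gripper":-1},{"x":2.06,"y":2.8,"gripper":-1},{"x":2.06,"y":2.8,"gripper":-1}]'

```text
$.targets[0]: bad value
```

```bash
cat > st.py <<'E'
from h import *
from scipy.spatial.transform import Rotation as R
np.set_printoptions(precision=3,suppress=True)
s=arm.read_state();M=R.from_quat(s["ee_rot"]).as_matrix()
print(s["clock"],s["position"],"x",M[:,0],"z",M[:,2],"yaw",np.arctan2(M[1,0],M[0,0]),"F",s["contact_force"],"T",s["wrist_torque"],s["gripper_width"],s["grasp_force"],s["joints"])
E
python3 st.py; python3 -c "
from h import *
print(pix('scene',(148.7,207.2),192),pix('top',(380.3,182.5),192))"
```

```text
0.5 [255.28  570.452 231.283] x [ 0.913 -0.409 -0.   ] z [-0. -0. -1.] yaw -0.4208416608969775 F [-0.425 -0.202 -0.662] T [0.022 0.051 0.016] 85.36492808599823 0.0 [ 1.409  0.385  0.008 -0.    -1.194 -0.259]
[ 528.63107896 -212.88799604  192.        ] [ 524.43529025 -216.11117349  192.        ]
```

>>> send_rows --targets '[{"x":0,"y":0,"z":0,"ax":0,"ay":0,"az":-5.75,"gripper":-1},{"x":0,"y":0,"z":0,"ax":0,"ay":0,"az":-5.75,"gripper":-1},{"x":0,"y":0,"z":0,"ax":0,"ay":0,"az":-5.75,"gripper":-1},{"x":2.06,"y":2.8,"z":0,"ax":0,"ay":0,"az":0,"gripper":-1},{"x":2.06,"y":2.8,"z":0,"ax":0,"ay":0,"az":0,"gripper":-1}]'

```text
clock: 0.92
position: [289.1, 510.2, 230.6]
ee_rot: [0.998, -0.058, -0.0, 0.0]
contact_force: [0.7, 0.1, -0.7]
gripper_width: 85.5
grasp_force: 0.0
```

>>> send_rows --targets '[{"x":2.06,"y":2.8,"z":0,"ax":0,"ay":0,"az":0,"gripper":-1},{"x":2.06,"y":2.8,"z":0,"ax":0,"ay":0,"az":0,"gripper":-1},{"x":2.06,"y":2.8,"z":0,"ax":0,"ay":0,"az":0,"gripper":-1},{"x":2.06,"y":2.8,"z":0,"ax":0,"ay":0,"az":0,"gripper":-1},{"x":2.06,"y":2.8,"z":0,"ax":0,"ay":0,"az":0,"gripper":-1}]'

```text
clock: 1.33
position: [375.5, 357.1, 231.6]
ee_rot: [0.998, -0.06, 0.0, -0.0]
contact_force: [0.4, 0.8, 0.2]
gripper_width: 85.3
grasp_force: 0.0
```

>>> send_rows --targets '[{"x":2.06,"y":2.8,"z":0,"ax":0,"ay":0,"az":0,"gripper":-1},{"x":2.06,"y":2.8,"z":0,"ax":0,"ay":0,"az":0,"gripper":-1},{"x":2.06,"y":2.8,"z":0,"ax":0,"ay":0,"az":0,"gripper":-1},{"x":2.06,"y":2.8,"z":0,"ax":0,"ay":0,"az":0,"gripper":-1},{"x":2.06,"y":2.8,"z":0,"ax":0,"ay":0,"az":0,"gripper":-1}]'

```text
clock: 1.75
position: [461.1, 205.8, 231.7]
ee_rot: [0.998, -0.06, 0.0, -0.0]
contact_force: [-0.5, 1.1, 0.3]
gripper_width: 85.8
grasp_force: 0.0
```

```bash
python3 st.py
```

```text
1.75 [461.131 205.788 231.715] x [ 0.993 -0.119  0.001] z [ 0.001  0.001 -1.   ] yaw -0.11942074539610223 F [-0.451  1.07   0.287] T [ 0.021 -0.039 -0.008] 85.8075242840671 0.0 [ 0.742  0.179 -0.28   0.    -1.11   0.71 ]
```

>>> send_rows --targets '[{"x":0,"y":0,"z":3.7,"ax":0,"ay":0,"az":0,"gripper":-1},{"x":0,"y":0,"z":3.7,"ax":0,"ay":0,"az":0,"gripper":-1},{"x":0,"y":0,"z":3.7,"ax":0,"ay":0,"az":0,"gripper":-1},{"x":0,"y":0,"z":3.7,"ax":0,"ay":0,"az":0,"gripper":-1},{"x":0,"y":0,"z":3.0,"ax":0,"ay":0,"az":0,"gripper":-1}]'

```text
clock: 2.17
position: [460.0, 206.6, 51.3]
ee_rot: [0.998, -0.06, -0.0, 0.0]
contact_force: [0.5, 0.3, -0.3]
gripper_width: 85.1
grasp_force: 0.0
```

>>> send_rows --targets '[{"x":0,"y":0,"z":2.0,"ax":0,"ay":0,"az":0,"gripper":-1},{"x":0,"y":0,"z":1.6,"ax":0,"ay":0,"az":0,"gripper":-1},{"x":0,"y":0,"z":1.0,"ax":0,"ay":0,"az":0,"gripper":-1},{"x":0,"y":0,"z":0.8,"ax":0,"ay":0,"az":0,"gripper":-1},{"x":0,"y":0,"z":0,"ax":0,"ay":0,"az":0,"gripper":-1}]'

```text
clock: 2.58
position: [460.2, 207.0, -1.7]
ee_rot: [0.998, -0.06, -0.001, 0.001]
contact_force: [0.0, 0.6, -0.1]
gripper_width: 85.3
grasp_force: 0.0
```

```bash
python3 st.py
```

```text
2.5833 [460.183 207.017  -1.728] x [ 0.993 -0.12  -0.001] z [-0.002 -0.001 -1.   ] yaw -0.11991171967809894 F [ 0.022  0.583 -0.108] T [-0.03   0.007 -0.016] 85.30877960258312 0.0 [ 0.745  0.489 -0.55  -0.    -0.534  0.706]
```

>>> send_rows --targets '[{"x":0,"y":0,"z":-0.75,"ax":0,"ay":0,"az":0,"gripper":-1},{"x":0,"y":0,"z":0,"ax":0,"ay":0,"az":0,"gripper":1},{"x":0,"y":0,"z":0,"ax":0,"ay":0,"az":0,"gripper":1},{"x":0,"y":0,"z":0,"ax":0,"ay":0,"az":0,"gripper":1},{"x":0,"y":0,"z":0,"ax":0,"ay":0,"az":0,"gripper":1}]'

```text
clock: 3.0
position: [461.5, 208.3, 8.7]
ee_rot: [0.998, -0.06, 0.001, -0.001]
contact_force: [-2.7, -0.1, 8.4]
gripper_width: 48.8
grasp_force: 60.5
```

>>> send_rows --targets '[{"x":0,"y":0,"z":0,"ax":0,"ay":0,"az":0,"gripper":1},{"x":0,"y":0,"z":0,"ax":0,"ay":0,"az":0,"gripper":1},{"x":0,"y":0,"z":0,"ax":0,"ay":0,"az":0,"gripper":1},{"x":0,"y":0,"z":0,"ax":0,"ay":0,"az":0,"gripper":1},{"x":0,"y":0,"z":0,"ax":0,"ay":0,"az":0,"gripper":1}]'

```text
clock: 3.42
position: [461.4, 208.3, 8.7]
ee_rot: [0.998, -0.06, 0.001, -0.001]
contact_force: [-2.3, 0.6, 8.8]
gripper_width: 48.6
grasp_force: 60.5
```

```bash
python3 st.py
```

```text
3.4167 [461.448 208.282   8.653] x [ 0.993 -0.119  0.002] z [ 0.003  0.002 -1.   ] yaw -0.11921401292651589 F [-2.348  0.572  8.847] T [ 0.166  0.615 -0.085] 48.57164942965132 60.51673650741577 [ 0.745  0.47  -0.543  0.    -0.555  0.706]
```

>>> send_rows --targets '[{"x":0,"y":0,"z":-1.0,"ax":0,"ay":0,"az":0,"gripper":1},{"x":0,"y":0,"z":-2.0,"ax":0,"ay":0,"az":0,"gripper":1},{"x":0,"y":0,"z":-2,"ax":0,"ay":0,"az":0,"gripper":1},{"x":0,"y":0,"z":-2,"ax":0,"ay":0,"az":0,"gripper":1},{"x":0,"y":0,"z":0,"ax":0,"ay":0,"az":0,"gripper":1}]'

```text
clock: 3.83
position: [462.3, 208.7, 80.6]
ee_rot: [0.998, -0.059, 0.003, -0.002]
contact_force: [0.5, 0.8, -2.8]
gripper_width: 48.9
grasp_force: 62.9
```

```bash
python3 st.py
python3 - <<'E'
from h import *
im,d=arm.get_image("scene");cv2.imwrite("pics/s2.png",cv2.resize(im[140:240,230:360,::-1],None,fx=5,fy=5,interpolation=cv2.INTER_CUBIC))
E
```

```text
3.8333 [462.349 208.674  80.619] x [ 0.993 -0.119  0.005] z [ 0.006  0.005 -1.   ] yaw -0.1189564332769916 F [ 0.533  0.77  -2.805] T [ 0.118 -0.15  -0.002] 48.92716681683153 62.91406989097595 [ 0.745  0.354 -0.48   0.001 -0.729  0.706]
```

View pics/s2.png

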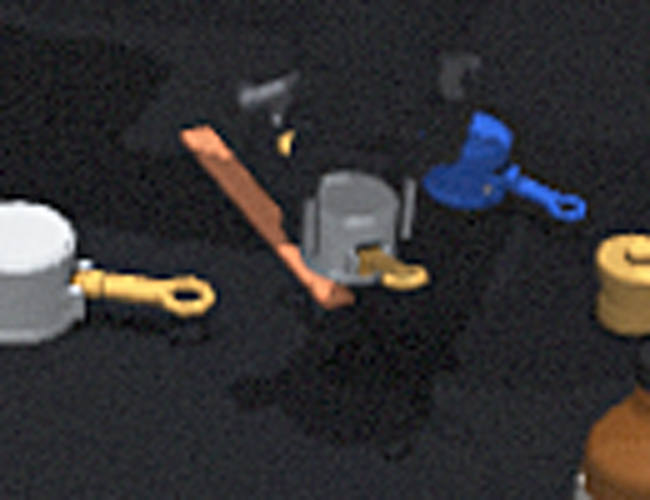

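The scene crop shows the cap held upright between the pads at (350,230), with its arm still raised at (395,270). The copper bar at (260,220) has not been disturbed. I'll lift and carry.

>>> send_rows --targets '[{"x":0,"y":0,"z":-3.6,"ax":0,"ay":0,"az":0,"gripper":1},{"x":0,"y":0,"z":-4,"ax":0,"ay":0,"az":0,"gripper":1},{"x":0,"y":0,"z":-4,"ax":0,"ay":0,"az":0,"gripper":1},{"x":0,"y":0,"z":-4,"ax":0,"ay":0,"az":0,"gripper":1},{"x":0,"y":0,"z":-3.2,"ax":0,"ay":0,"az":0,"gripper":1}]'

```text
clock: 4.3
position: [460.1, 207.0, 266.4]
ee_rot: [0.998, -0.06, -0.0, -0.0]
contact_force: [0.7, 1.2, -3.9]
gripper_width: 49.0
grasp_force: 64.2
```

>>> send_rows --targets '[{"x":0.6,"y":2.0,"z":0,"ax":0,"ay":0,"az":0,"gripper":1},{"x":1.0,"y":3.5,"z":0,"ax":0,"ay":0,"az":0,"gripper":1},{"x":1.0,"y":3.7,"z":0,"ax":0,"ay":0,"az":0,"gripper":1},{"x":1.0,"y":3.7,"z":0,"ax":0,"ay":0,"az":0,"gripper":1},{"x":1.0,"y":3.7,"z":0,"ax":0,"ay":0,"az":0,"gripper":1}]'

```text
clock: 4.72
position: [485.0, 35.4, 262.9]
ee_rot: [0.998, -0.06, -0.002, 0.0]
contact_force: [1.4, -0.1, -4.1]
gripper_width: 48.5
grasp_force: 64.2
```

>>> send_rows --targets '[{"x":1.0,"y":3.7,"z":0,"ax":0,"ay":0,"az":0,"gripper":1},{"x":1.0,"y":3.7,"z":0,"ax":0,"ay":0,"az":0,"gripper":1},{"x":1.0,"y":3.7,"z":0,"ax":0,"ay":0,"az":0,"gripper":1},{"x":1.0,"y":3.7,"z":0,"ax":0,"ay":0,"az":0,"gripper":1},{"x":1.0,"y":3.5,"z":0,"ax":0,"ay":0,"az":0,"gripper":1}]'

```text
clock: 5.13
position: [512.9, -152.4, 262.7]
ee_rot: [0.998, -0.06, -0.002, -0.0]
contact_force: [1.3, 0.2, -3.1]
gripper_width: 49.1
grasp_force: 64.2
```

>>> send_rows --targets '[{"x":1.0,"y":3.3,"z":0,"ax":0,"ay":0,"az":0,"gripper":1},{"x":0.8,"y":2.4,"z":0,"ax":0,"ay":0,"az":0,"gripper":1},{"x":0,"y":0.5,"z":0,"ax":0,"ay":0,"az":0,"gripper":1},{"x":0,"y":0,"z":0,"ax":0,"ay":0,"az":0,"gripper":1},{"x":0,"y":0,"z":0,"ax":0,"ay":0,"az":0,"gripper":1}]'

```text
clock: 5.55
position: [523.7, -214.0, 263.0]
ee_rot: [0.998, -0.06, -0.002, -0.001]
contact_force: [0.5, 1.0, -3.7]
gripper_width: 48.2
grasp_force: 64.2
```

```bash
python3 st.py
python3 - <<'E'
from h import *
im,d=arm.get_image("scene");np.savez("pics/s3.npz",im=im,d=d)
im2,d2=arm.get_image("top");np.savez("pics/t3.npz",im=im2,d=d2)
cv2.imwrite("pics/s3.png",np.hstack([cv2.resize(im[130:255,80:210,::-1],(416,400),interpolation=cv2.INTER_CUBIC),cv2.resize(im2[150:220,340:410,::-1],(380,400),interpolation=cv2.INTER_CUBIC)]))
E
```

```text
5.55 [ 523.715 -213.962  262.989] x [ 0.993 -0.12  -0.004] z [-0.003  0.001 -1.   ] yaw -0.12071645012126875 F [ 0.537  0.962 -3.696] T [ 0.024 -0.038  0.02 ] 48.21569129590741 64.18332874774933 [-0.102  0.265 -0.086 -0.001 -1.224  1.553]
```

View pics/s3.png

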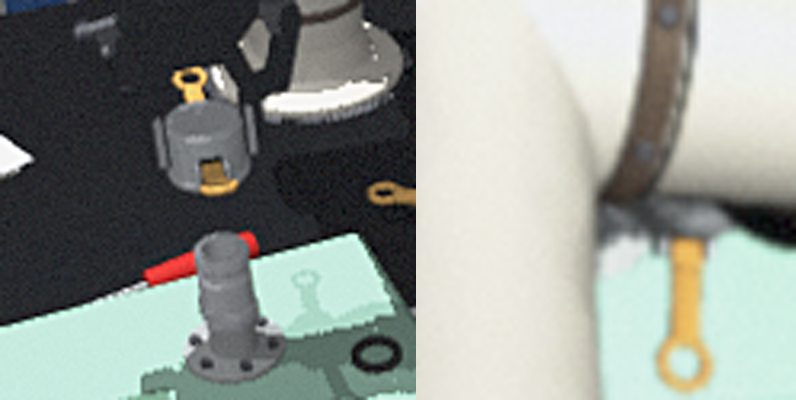

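The scene crop shows the cap at (205,145) with both arms raised, above the adaptor face at (222,245). The top view is blocked by the arm. I'll fit vertical cylinders to the scene depth for the relative offset.

```bash
cat > cyl.py <<'E'
from h import *
from scipy.optimize import least_squares
def fit(W,im,c0,R,z0,z1,rad):
    q=(W[...,2]>z0)&(W[...,2]<z1)&(np.hypot(W[...,0]-c0[0],W[...,1]-c0[1])<rad)
    i=im.astype(int);q&=(abs(i[...,0]-i[...,2])<40)      # grey only
    p=W[q]
    f=lambda c:np.hypot(p[:,0]-c[0],p[:,1]-c[1])-R
    r=least_squares(f,c0,loss="soft_l1",f_scale=1.0)
    return r.x,len(p),np.median(abs(f(r.x)))
def zs(W,im,c0,rad):
    q=(np.hypot(W[...,0]-c0[0],W[...,1]-c0[1])<rad);return np.percentile(W[q][:,2],[1,50,99])
E
python3 - <<'E'
from cyl import *
np.set_printoptions(precision=2,suppress=True)
a=np.load("pics/scene0.npz");b=np.load("pics/s3.npz")
A=cloud("scene",d=a["d"]);B=cloud("scene",d=b["d"])
for n,W,im in(("s0",A,a["im"]),("s3",B,b["im"])):
    for z in((181,189),(184,188),(168,178)): print(n,"ad",z,fit(W,im,(528,-213),18.5 if z[0]>180 else 14.8,*z,26))
print("cap0",[fit(A,a["im"],(462,207.5),25,*z,32) for z in((10,36),(26,36))])
print("cap3",[fit(B,b["im"],(526,-213.5),25,*z,32) for z in((255,290),(262,275),(275,288))])
q=(np.hypot(B[...,0]-526,B[...,1]+213)<36)&(B[...,2]>220);h=np.histogram(B[q][:,2],np.arange(220,320,2));print([(int(x),int(y)) for x,y in zip(h[1],h[0]) if y])
E
```

```text
s0 ad (181, 189) (array([ 531.94, -210.11]), 68, np.float64(2.3677462012048665))
s0 ad (184, 188) (array([ 531.  , -210.61]), 42, np.float64(2.6002351156991628))
s0 ad (168, 178) (array([ 529.21, -212.43]), 90, np.float64(1.389296651525389))
s3 ad (181, 189) (array([ 530.5 , -212.23]), 67, np.float64(2.9215979805383334))
s3 ad (184, 188) (array([ 529.69, -211.7 ]), 36, np.float64(2.328454443499835))
s3 ad (168, 178) (array([ 529.42, -212.59]), 92, np.float64(1.4621349789928697))
cap0 [(array([462.46, 211.47]), 123, np.float64(1.363561143011463)), (array([461.64, 211.4 ]), 57, np.float64(1.3108301165796945))]
cap3 [(array([ 524.94, -211.98]), 345, np.float64(1.1509229952404532)), (array([ 525.81, -211.76]), 99, np.float64(1.5498844218789998)), (array([ 524.62, -212.17]), 170, np.float64(1.1990255368851912))]
[(254, 3), (256, 11), (258, 22), (260, 15), (262, 8), (264, 12), (266, 14), (268, 16), (270, 22), (272, 26), (274, 30), (276, 38), (278, 31), (280, 33), (282, 27), (284, 36), (286, 23), (288, 30), (290, 39), (292, 73), (294, 174), (296, 28), (298, 12), (300, 9), (302, 10), (304, 16), (306, 2), (308, 6), (310, 8), (312, 8), (314, 10), (316, 8)]
```

```bash
cat > circ.py <<'E'
from h import *
from scipy.ndimage import map_coordinates,gaussian_filter
def circ(n,im,c0,z,R,half=8,sgn=-1,ang=None):
    g=gaussian_filter(cv2.cvtColor(im,cv2.COLOR_RGB2GRAY).astype(float),0.6)
    t=np.linspace(0,2*np.pi,90,endpoint=False) if ang is None else ang
    best=[]
    for x in np.arange(-half,half+.1,.5):
        for y in np.arange(-half,half+.1,.5):
            s=[]
            for dr in(-2,2):
                uv=np.array([proj(n,(c0[0]+x+(R+dr)*np.cos(a),c0[1]+y+(R+dr)*np.sin(a),z)) for a in t])
                s.append(map_coordinates(g,[uv[:,1],uv[:,0]],order=1))
            d=(s[1]-s[0])*sgn; best.append((np.clip(d,-60,60).mean(),c0[0]+x,c0[1]+y))
    best.sort(reverse=True);b=np.array(best[:8]);return b[0],(b[:,1:]*b[:,:1]).sum(0)/b[:,0].sum()
E
python3 - <<'E'
from circ import *
np.set_printoptions(precision=1,suppress=True)
L=lambda f:np.load(f"pics/{f}.npz")["im"]
print("top ad out",circ("top",L("top0"),(526,-214),192,17.6), "in", circ("top",L("top0"),(526,-214),192,12.5,sgn=1))
print("top cap",circ("top",L("top0"),(460,207.5),40,24.5))
print("sc ad out",circ("scene",L("scene0"),(528,-213),192,17.6), "in", circ("scene",L("scene0"),(528,-213),192,12.5,sgn=1))
print("sc ad3 ",circ("scene",L("s3"),(528,-213),192,17.6))
print("sc cap",circ("scene",L("scene0"),(462,208),40,24.5))
far=np.linspace(np.pi*.35,np.pi*1.35,60)
for z in(293.5,294.5,295.5): print("sc cap3",z,circ("scene",L("s3"),(525,-213),z,24.7),circ("scene",L("s3"),(525,-213),z,24.7,ang=far))
E
```

```text
Traceback (most recent call last):
  File "circ.py", line 11, in circ
    uv=np.array([proj(n,(c0[0]+x+(R+dr)*np.cos(a),c0[1]+y+(R+dr)*np.sin(a),z)) for a in t])
                 ~~~~^^^^^^^^^^^^^^^^^^^^^^^^^^^^^^^^^^^^^^^^^^^^^^^^^^^^^^^^^
  File "h.py", line 14, in proj
    m=arm.camera_model(n);T=np.array(m["cam_to_world"]);c=T[:3,:3].T@(np.array(p)-T[:3,3])
ValueError: time passes only in moves, steps and waits
```

```bash
python3 - <<'E'
s=open("h.py").read()
s=s.replace("from bench import arm\n","from bench import arm\n_c={}\ndef cm(n):\n    if n not in _c:_c[n]=arm.camera_model(n)\n    return _c[n]\n").replace("m=arm.camera_model(n)","m=cm(n)")
open("h.py","w").write(s)
E
python3 - <<'E'
from circ import *
np.set_printoptions(precision=1,suppress=True)
L=lambda f:np.load(f"pics/{f}.npz")["im"]
print("top ad out",circ("top",L("top0"),(526,-214),192,17.6), "in", circ("top",L("top0"),(526,-214),192,12.5,sgn=1))
print("top cap",circ("top",L("top0"),(460,207.5),40,24.5))
print("sc ad out",circ("scene",L("scene0"),(528,-213),192,17.6), "in", circ("scene",L("scene0"),(528,-213),192,12.5,sgn=1))
print("sc ad3 ",circ("scene",L("s3"),(528,-213),192,17.6))
print("sc cap",circ("scene",L("scene0"),(462,208),40,24.5))
far=np.linspace(np.pi*.35,np.pi*1.35,60)
for z in(293.5,294.5,295.5): print("sc cap3",z,circ("scene",L("s3"),(525,-213),z,24.7),circ("scene",L("s3"),(525,-213),z,24.7,ang=far))
E
```

```text
top ad out (array([  23.6,  524.5, -216. ]), array([ 524.4, -216.1])) in (array([  60. ,  525. , -215.5]), array([ 524.8, -216.2]))
top cap (array([ 53.5, 458.5, 209. ]), array([458.1, 208.3]))
sc ad out (array([  59.6,  529. , -213.5]), array([ 528.8, -213.7])) in (array([  54.4,  528. , -213.5]), array([ 528. , -213.4]))
sc ad3  (array([  23.4,  527.5, -214. ]), array([ 527.6, -213.9]))
sc cap (array([ 51.5, 465.5, 208. ]), array([465.6, 207.8]))
sc cap3 293.5 (array([  18.1,  528.5, -213.5]), array([ 528. , -213.3])) (array([  24.2,  527.5, -214. ]), array([ 527.2, -213.9]))
sc cap3 294.5 (array([  18. ,  529.5, -213.5]), array([ 530. , -213.7])) (array([  24.,  529., -214.]), array([ 529.2, -214.2]))
sc cap3 295.5 (array([  17.9,  531.5, -214. ]), array([ 531.3, -213.8])) (array([  24. ,  531. , -214.5]), array([ 530.6, -214.5]))
```

>>> send_rows --targets '[{"x":0.2,"y":0,"z":1,"ax":0,"ay":0,"az":0,"gripper":1},{"x":0,"y":0,"z":2,"ax":0,"ay":0,"az":0,"gripper":1},{"x":0,"y":0,"z":1.8,"ax":0,"ay":0,"az":0,"gripper":1},{"x":0,"y":0,"z":0.8,"ax":0,"ay":0,"az":0,"gripper":1},{"x":0,"y":0,"z":0,"ax":0,"ay":0,"az":0,"gripper":1}]'

```text
clock: 6.07
position: [525.2, -213.4, 206.1]
ee_rot: [0.998, -0.059, -0.003, -0.001]
contact_force: [-1.4, 0.4, -2.9]
gripper_width: 48.5
grasp_force: 64.1
```

>>> send_rows --targets '[{"x":0,"y":0,"z":0.3,"ax":0,"ay":0,"az":0,"gripper":1},{"x":0,"y":0,"z":0.2,"ax":0,"ay":0,"az":0,"gripper":1},{"x":0,"y":0,"z":0.2,"ax":0,"ay":0,"az":0,"gripper":1},{"x":0,"y":0,"z":0.2,"ax":0,"ay":0,"az":0,"gripper":1},{"x":0,"y":0,"z":0,"ax":0,"ay":0,"az":0,"gripper":1}]'

```text
clock: 6.48
position: [526.6, -214.6, 199.9]
ee_rot: [0.998, -0.06, 0.0, -0.0]
contact_force: [-0.5, -0.1, -4.3]
gripper_width: 48.5
grasp_force: 64.2
```

```bash
python3 st.py
```

```text
6.4833 [ 526.622 -214.552  199.865] x [ 0.993 -0.12   0.   ] z [ 0.  0. -1.] yaw -0.11987067840635633 F [-0.47  -0.116 -4.329] T [ 0.014 -0.001  0.035] 48.520222227785474 64.17831480503082 [-0.102  0.314 -0.181 -0.    -1.076  1.553]
```

>>> send_rows --targets '[{"x":0,"y":0,"z":0.2,"ax":0,"ay":0,"az":0,"gripper":1},{"x":0,"y":0,"z":0,"ax":0,"ay":0,"az":0,"gripper":1}]'

```text
clock: 6.65
position: [526.6, -214.6, 197.7]
ee_rot: [0.998, -0.06, -0.0, -0.0]
contact_force: [-0.1, 1.3, -4.4]
gripper_width: 48.6
grasp_force: 64.2
```

>>> send_rows --targets '[{"x":0,"y":0,"z":0.2,"ax":0,"ay":0,"az":0,"gripper":1},{"x":0,"y":0,"z":0,"ax":0,"ay":0,"az":0,"gripper":1}]'

```text
clock: 6.82
position: [526.5, -214.6, 195.5]
ee_rot: [0.998, -0.06, -0.0, -0.0]
contact_force: [-0.4, 0.2, -3.4]
gripper_width: 48.9
grasp_force: 64.2
```

>>> send_rows --targets '[{"x":0,"y":0,"z":0.2,"ax":0,"ay":0,"az":0,"gripper":1},{"x":0,"y":0,"z":0,"ax":0,"ay":0,"az":0,"gripper":1}]'

```text
clock: 6.98
position: [526.5, -214.5, 193.4]
ee_rot: [0.998, -0.06, -0.0, -0.0]
contact_force: [-0.7, -0.4, -3.2]
gripper_width: 48.4
grasp_force: 64.2
```

```bash
python3 st.py
```

```text
6.9833 [ 526.463 -214.527  193.405] x [ 0.993 -0.12  -0.001] z [-0.001  0.    -1.   ] yaw -0.11988458343885852 F [-0.715 -0.397 -3.153] T [-0.015  0.008  0.008] 48.37429671009879 64.17597770690918 [-0.102  0.32  -0.19  -0.    -1.062  1.553]
```

>>> send_rows --targets '[{"x":0,"y":0,"z":0.2,"ax":0,"ay":0,"az":0,"gripper":1},{"x":0,"y":0,"z":0.2,"ax":0,"ay":0,"az":0,"gripper":1},{"x":0,"y":0,"z":0,"ax":0,"ay":0,"az":0,"gripper":1}]'

```text
clock: 7.23
position: [526.4, -214.4, 189.2]
ee_rot: [0.998, -0.06, -0.001, -0.0]
contact_force: [0.5, 0.3, -3.4]
gripper_width: 48.7
grasp_force: 64.2
```

>>> send_rows --targets '[{"x":0,"y":0,"z":0.2,"ax":0,"ay":0,"az":0,"gripper":1},{"x":0,"y":0,"z":0.2,"ax":0,"ay":0,"az":0,"gripper":1},{"x":0,"y":0,"z":0,"ax":0,"ay":0,"az":0,"gripper":1}]'

```text
clock: 7.48
position: [526.3, -214.5, 185.2]
ee_rot: [0.998, -0.06, -0.001, -0.0]
contact_force: [-0.0, -0.1, -3.2]
gripper_width: 48.8
grasp_force: 64.2
```

>>> send_rows --targets '[{"x":0,"y":0,"z":0.15,"ax":0,"ay":0,"az":0,"gripper":1},{"x":0,"y":0,"z":0.1,"ax":0,"ay":0,"az":0,"gripper":1},{"x":0,"y":0,"z":0,"ax":0,"ay":0,"az":0,"gripper":1}]'

```text
clock: 7.73
position: [526.5, -214.5, 183.0]
ee_rot: [0.998, -0.06, -0.0, -0.0]
contact_force: [-0.4, -0.1, -3.1]
gripper_width: 48.3
grasp_force: 64.2
```

```bash
python3 st.py
```

```text
7.7333 [ 526.498 -214.543  183.031] x [ 0.993 -0.12  -0.   ] z [-0.  0. -1.] yaw -0.11981357545744799 F [-0.414 -0.065 -3.089] T [-0.052  0.012  0.027] 48.28320059824312 64.17679488658905 [-0.102  0.329 -0.204 -0.    -1.038  1.553]
```

>>> send_rows --targets '[{"x":0,"y":0,"z":0.15,"ax":0,"ay":0,"az":0,"gripper":1},{"x":0,"y":0,"z":0.15,"ax":0,"ay":0,"az":0,"gripper":1},{"x":0,"y":0,"z":0,"ax":0,"ay":0,"az":0,"gripper":1}]'

```text
clock: 7.98
position: [527.1, -214.8, 181.3]
ee_rot: [0.998, -0.06, 0.001, 0.0]
contact_force: [-1.7, 0.2, 1.1]
gripper_width: 48.8
grasp_force: 64.7
```

>>> send_rows --targets '[{"x":0,"y":0,"z":0.1,"ax":0,"ay":0,"az":0,"gripper":1},{"x":0,"y":0,"z":0.1,"ax":0,"ay":0,"az":0,"gripper":1},{"x":0,"y":0,"z":0,"ax":0,"ay":0,"az":0,"gripper":1}]'

```text
clock: 8.23
position: [527.0, -214.7, 178.5]
ee_rot: [0.998, -0.06, 0.001, 0.0]
contact_force: [0.2, -0.7, 0.8]
gripper_width: 48.6
grasp_force: 64.5
```

>>> send_rows --targets '[{"x":0,"y":0,"z":0.1,"ax":0,"ay":0,"az":0,"gripper":1},{"x":0,"y":0,"z":0,"ax":0,"ay":0,"az":0,"gripper":1}]'

```text
clock: 8.4
position: [526.9, -214.7, 177.2]
ee_rot: [0.998, -0.06, 0.0, 0.0]
contact_force: [0.4, -1.1, 0.4]
gripper_width: 48.2
grasp_force: 64.6
```

>>> send_rows --targets '[{"x":0,"y":0,"z":0.1,"ax":0,"ay":0,"az":0,"gripper":1},{"x":0,"y":0,"z":0,"ax":0,"ay":0,"az":0,"gripper":1},{"x":0,"y":0,"z":0,"ax":0,"ay":0,"az":0,"gripper":1}]'

```text
clock: 8.65
position: [526.8, -214.6, 175.9]
ee_rot: [0.998, -0.06, 0.0, -0.0]
contact_force: [0.9, -1.9, -1.2]
gripper_width: 49.1
grasp_force: 64.4
```

>>> send_rows --targets '[{"x":0,"y":0,"z":0.1,"ax":0,"ay":0,"az":0,"gripper":1},{"x":0,"y":0,"z":0,"ax":0,"ay":0,"az":0,"gripper":1},{"x":0,"y":0,"z":0,"ax":0,"ay":0,"az":0,"gripper":1}]'

```text
clock: 8.9
position: [526.8, -214.7, 175.4]
ee_rot: [0.998, -0.06, 0.0, 0.0]
contact_force: [0.7, -1.4, 1.5]
gripper_width: 48.4
grasp_force: 64.6
```

>>> send_rows --targets '[{"x":0,"y":0,"z":0.1,"ax":0,"ay":0,"az":0,"gripper":1},{"x":0,"y":0,"z":0,"ax":0,"ay":0,"az":0,"gripper":1},{"x":0,"y":0,"z":0,"ax":0,"ay":0,"az":0,"gripper":1}]'

```text
clock: 9.15
position: [526.9, -214.7, 175.0]
ee_rot: [0.998, -0.06, 0.0, 0.0]
contact_force: [-1.1, -0.0, 4.7]
gripper_width: 48.9
grasp_force: 64.9
```

>>> send_rows --targets '[{"x":0,"y":0,"z":0.1,"ax":0,"ay":0,"az":0,"gripper":1},{"x":0,"y":0,"z":0,"ax":0,"ay":0,"az":0,"gripper":1},{"x":0,"y":0,"z":0,"ax":0,"ay":0,"az":0,"gripper":1}]'

```text
clock: 9.4
position: [526.9, -214.7, 174.5]
ee_rot: [0.998, -0.06, 0.001, 0.0]
contact_force: [-1.4, 0.1, 6.8]
gripper_width: 48.6
grasp_force: 65.2
```

>>> send_rows --targets '[{"x":0,"y":0,"z":0.1,"ax":0,"ay":0,"az":0,"gripper":1},{"x":0,"y":0,"z":0,"ax":0,"ay":0,"az":0,"gripper":1},{"x":0,"y":0,"z":0,"ax":0,"ay":0,"az":0,"gripper":1}]'

```text
clock: 9.65
position: [526.9, -214.7, 174.1]
ee_rot: [0.998, -0.06, 0.001, 0.0]
contact_force: [-2.4, 1.1, 10.0]
gripper_width: 48.8
grasp_force: 65.4
```

>>> send_rows --targets '[{"x":0,"y":0,"z":0.1,"ax":0,"ay":0,"az":0,"gripper":1},{"x":0,"y":0,"z":0,"ax":0,"ay":0,"az":0,"gripper":1},{"x":0,"y":0,"z":0,"ax":0,"ay":0,"az":0,"gripper":1},{"x":0,"y":0,"z":0,"ax":0,"ay":0,"az":0,"gripper":1}]'

```text
clock: 9.98
position: [526.9, -214.7, 173.7]
ee_rot: [0.998, -0.059, 0.001, 0.0]
contact_force: [-3.3, 2.2, 12.2]
gripper_width: 48.6
grasp_force: 65.6
```

```bash
python3 st.py
```

```text
9.9833 [ 526.926 -214.679  173.684] x [ 0.993 -0.119  0.002] z [ 0.002 -0.001 -1.   ] yaw -0.11895307911268323 F [-3.309  2.197 12.201] T [ 0.578  0.877 -0.04 ] 48.61158719202586 65.58022677898407 [-0.102  0.337 -0.218  0.001 -1.014  1.553]
```

>>> send_rows --targets '[{"x":0,"y":0,"z":0.05,"ax":0,"ay":0,"az":0,"gripper":1},{"x":0,"y":0,"z":0,"ax":0,"ay":0,"az":0,"gripper":1},{"x":0,"y":0,"z":0,"ax":0,"ay":0,"az":0,"gripper":1},{"x":0,"y":0,"z":0,"ax":0,"ay":0,"az":0,"gripper":1}]'

```text
clock: 10.32
position: [526.9, -214.7, 173.6]
ee_rot: [0.998, -0.059, 0.001, 0.001]
contact_force: [-4.1, 2.3, 13.4]
gripper_width: 48.9
grasp_force: 65.8
```

>>> send_rows --targets '[{"x":0,"y":0,"z":-0.2,"ax":0,"ay":0,"az":0,"gripper":1},{"x":0,"y":0,"z":-0.1,"ax":0,"ay":0,"az":0,"gripper":1},{"x":0,"y":0,"z":0,"ax":0,"ay":0,"az":0,"gripper":-1},{"x":0,"y":0,"z":0,"ax":0,"ay":0,"az":0,"gripper":-1},{"x":0,"y":0,"z":0,"ax":0,"ay":0,"az":0,"gripper":-1}]'

```text
clock: 10.73
position: [526.0, -214.2, 172.6]
ee_rot: [0.998, -0.06, -0.001, -0.0]
contact_force: [0.5, 0.6, 0.0]
gripper_width: 82.5
grasp_force: 0.0
```

>>> send_rows --targets '[{"x":0,"y":0,"z":0,"ax":0,"ay":0,"az":0,"gripper":-1},{"x":0,"y":0,"z":0,"ax":0,"ay":0,"az":0,"gripper":-1},{"x":0,"y":0,"z":0,"ax":0,"ay":0,"az":0,"gripper":-1},{"x":0,"y":0,"z":0,"ax":0,"ay":0,"az":0,"gripper":-1}]'

```text
clock: 11.07
position: [526.6, -214.5, 173.6]
ee_rot: [0.998, -0.06, -0.0, -0.0]
contact_force: [0.8, -0.1, 0.3]
gripper_width: 85.3
grasp_force: 0.0
```

```bash
python3 st.py
```

```text
11.0667 [ 526.584 -214.495  173.578] x [ 0.993 -0.119 -0.   ] z [-0.  0. -1.] yaw -0.11973516203987303 F [ 0.755 -0.094  0.293] T [ 0.036 -0.012 -0.009] 85.30977495866327 0.0 [-0.102  0.338 -0.217 -0.    -1.016  1.553]
```

>>> send_rows --targets '[{"x":0,"y":0,"z":-1.0,"ax":0,"ay":0,"az":0,"gripper":-1},{"x":0,"y":0,"z":-3,"ax":0,"ay":0,"az":0,"gripper":-1},{"x":0,"y":0,"z":-4,"ax":0,"ay":0,"az":0,"gripper":-1},{"x":0,"y":0,"z":-3,"ax":0,"ay":0,"az":0,"gripper":1},{"x":0,"y":0,"z":-1,"ax":0,"ay":0,"az":0,"gripper":1}]'

```text
clock: 11.48
position: [528.7, -215.5, 300.8]
ee_rot: [0.998, -0.06, 0.005, 0.001]
contact_force: [0.1, -1.0, 0.8]
gripper_width: 64.0
grasp_force: 0.0
```

```bash
python3 st.py
python3 - <<'E'
from h import *
im,d=arm.get_image("scene");np.savez("pics/s4.npz",im=im,d=d)
cv2.imwrite("pics/s4.png",cv2.resize(im[140:265,80:220,::-1],None,fx=5,fy=4.8,interpolation=cv2.INTER_CUBIC))
np.set_printoptions(precision=1,suppress=True)
W=cloud("scene",d=d);i=im.astype(int)
q=(i[...,0]-i[...,2]>50)&(i[...,1]>70)&(abs(W[...,1]+214)<35)&(abs(W[...,0]-527)<110)&(W[...,2]>130);p=W[q]
c=np.array([526.9,-214.7]);e=np.array([.9928,-.1197]);r=(p[:,:2]-c)@e
for s in(1,-1):
    k=s*r>25;print(s,k.sum(),np.polyfit(r[k]*s-24.5,p[k,2],1) if k.sum()>5 else "",np.c_[r[k],p[k,2]][::8])
q=(np.hypot(W[...,0]-527,W[...,1]+214)<20)&(W[...,2]>195)&(W[...,2]<215);print("captop",np.median(W[q][:,2]),q.sum())
E
```

```text
11.4833 [ 528.706 -215.51   300.758] x [ 0.993 -0.119  0.011] z [ 0.011 -0.003 -1.   ] yaw -0.11909336442673753 F [ 0.125 -1.002  0.818] T [-0.045 -0.028  0.005] 64.00339998989077 0.0 [-0.102  0.246 -0.019  0.002 -1.295  1.553]
1 76 [  0.3 189.2] [[ 30.5 192.2]
 [ 32.1 189.8]
 [ 46.4 197.2]
 [ 53.6 198.8]
 [ 64.3 203.5]
 [ 62.2 198.8]
 [ 71.4 203.9]
 [ 78.7 206.7]
 [ 77.4 204.1]
 [ 78.9 202.3]]
-1 70 [  0.1 191. ] [[-80.  199.8]
 [-79.8 197.3]
 [-75.3 198. ]
 [-69.3 196.3]
 [-64.4 196.9]
 [-60.6 196.3]
 [-56.7 195. ]
 [-49.5 195. ]
 [-49.3 191. ]]
captop 208.14825972189908 167
```

View pics/s4.png

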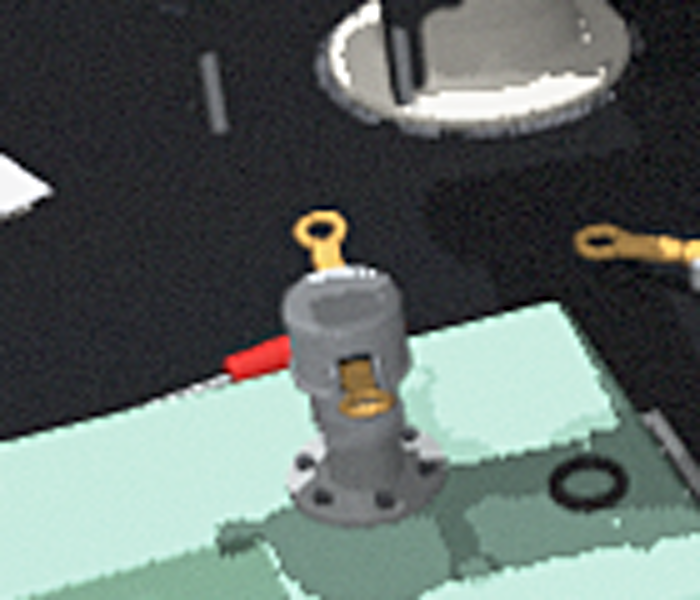

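The crop shows the cap seated at (345,330), with arm b raised at (320,235) and arm a at (360,390). The cap's top is at about 207–208, as expected. The angles are roughly -0.26 (a) and -0.15 (b). I'll shut the fingers and swing arm a first.

>>> send_rows --targets '[{"x":2.0,"y":0,"z":0,"ax":0,"ay":0,"az":0,"gripper":1},{"x":3.0,"y":0,"z":0,"ax":0,"ay":0,"az":0,"gripper":1},{"x":2.1,"y":0,"z":0,"ax":0,"ay":0,"az":0,"gripper":1},{"x":0,"y":0,"z":2.5,"ax":0,"ay":0,"az":0,"gripper":1},{"x":0,"y":0,"z":3,"ax":0,"ay":0,"az":0,"gripper":1}]'

```text
clock: 11.95
position: [599.1, -223.2, 239.1]
ee_rot: [0.998, -0.06, 0.002, 0.0]
contact_force: [0.9, -0.6, -0.4]
gripper_width: -0.1
grasp_force: 0.0
```

>>> send_rows --targets '[{"x":0,"y":0,"z":2.0,"ax":0,"ay":0,"az":0,"gripper":1},{"x":0,"y":0,"z":0.5,"ax":0,"ay":0,"az":0,"gripper":1},{"x":0,"y":0,"z":0,"ax":0,"ay":0,"az":0,"gripper":1},{"x":0,"y":0,"z":0,"ax":0,"ay":0,"az":0,"gripper":1}]'

```text
clock: 12.28
position: [597.6, -223.3, 214.6]
ee_rot: [0.998, -0.06, 0.0, 0.0]
contact_force: [-0.3, -0.7, 0.7]
gripper_width: -0.2
grasp_force: 0.0
```

```bash
cat >> st.py <<'E'
v=s["position"][:2]-np.array([526.9,-214.7]); print("r",v@[.9928,-.1197],"t",v@[.1197,.9928],"z",s["position"][2],"Fr",s["contact_force"][:2]@[.9928,-.1197])
E
python3 st.py
```

```text
12.2833 [ 597.566 -223.328  214.581] x [ 0.993 -0.119  0.001] z [ 0.001 -0.001 -1.   ] yaw -0.1194557831061243 F [-0.302 -0.652  0.722] T [-0.055 -0.062  0.02 ] -0.15137328670686293 0.0 [-0.104  0.417  0.016  0.001 -1.169  1.555]
r 71.18970813780795 t -0.1075137184853391 z 214.5806943427682 Fr -0.22199279594290808
```

>>> send_rows --targets '[{"x":0,"y":0,"z":0.7,"ax":0,"ay":0,"az":0,"gripper":1},{"x":0,"y":0,"z":0.4,"ax":0,"ay":0,"az":0,"gripper":1},{"x":0,"y":0,"z":0.4,"ax":0,"ay":0,"az":0,"gripper":1},{"x":0,"y":0,"z":0.4,"ax":0,"ay":0,"az":0,"gripper":1}]'

```text
clock: 12.62
position: [599.4, -223.5, 196.9]
ee_rot: [0.998, -0.059, 0.003, 0.001]
contact_force: [2.6, 0.3, 5.7]
gripper_width: -0.2
grasp_force: 2.0
```

>>> send_rows --targets '[{"x":0,"y":0,"z":0.4,"ax":0,"ay":0,"az":0,"gripper":1},{"x":0,"y":0,"z":0.4,"ax":0,"ay":0,"az":0,"gripper":1},{"x":0,"y":0,"z":0.4,"ax":0,"ay":0,"az":0,"gripper":1}]'

```text
clock: 12.87
position: [599.0, -223.4, 183.9]
ee_rot: [0.998, -0.06, 0.003, 0.001]
contact_force: [4.6, -0.5, 5.9]
gripper_width: -0.0
grasp_force: 2.9
```

```bash
python3 st.py
```

```text
12.8667 [ 599.002 -223.408  183.934] x [ 0.993 -0.119  0.005] z [ 0.005 -0.001 -1.   ] yaw -0.11914125573769646 F [ 4.576 -0.491  5.913] T [-0.159 -1.329 -0.007] -0.04762993469695167 2.856151429004967 [-0.104  0.44  -0.027  0.001 -1.098  1.555]
r 72.62495934773841 t -0.014274560585960215 z 183.93442534271463 Fr 4.601682862866523
```

>>> send_rows --targets '[{"x":-0.1,"y":0,"z":0.45,"ax":0,"ay":0,"az":0,"gripper":1},{"x":-0.1,"y":0,"z":0.45,"ax":0,"ay":0,"az":0,"gripper":1},{"x":-0.2,"y":0,"z":0.5,"ax":0,"ay":0,"az":0,"gripper":1}]'

```text
clock: 13.12
position: [596.4, -223.1, 170.1]
ee_rot: [0.998, -0.059, 0.004, 0.001]
contact_force: [7.3, -1.0, 3.8]
gripper_width: -0.1
grasp_force: 3.1
```

>>> send_rows --targets '[{"x":-0.2,"y":0,"z":0.55,"ax":0,"ay":0,"az":0,"gripper":1},{"x":0,"y":0,"z":0,"ax":0,"ay":0,"az":0,"gripper":1}]'

```text
clock: 13.28
position: [593.4, -222.5, 163.1]
ee_rot: [0.998, -0.06, 0.003, 0.0]
contact_force: [4.9, -1.8, 1.7]
gripper_width: -0.3
grasp_force: 2.5
```

```bash
python3 st.py
```

```text
13.2833 [ 593.371 -222.491  163.074] x [ 0.993 -0.119  0.006] z [ 0.005 -0.001 -1.   ] yaw -0.11924909149166635 F [ 4.918 -1.773  1.702] T [-0.279 -1.747 -0.047] -0.31734250492939886 2.4989892449229956 [-0.104  0.449 -0.069  0.    -1.047  1.555]
r 66.92452043932369 t 0.22189022509755593 z 163.07425940449505 Fr 5.094669392141958
```

>>> send_rows --targets '[{"x":-0.36,"y":0,"z":0.45,"ax":0,"ay":0,"az":0,"gripper":1},{"x":-0.4,"y":0,"z":0.45,"ax":0,"ay":0,"az":0,"gripper":1},{"x":0,"y":0,"z":0,"ax":0,"ay":0,"az":0,"gripper":1}]'

```text
clock: 13.53
position: [586.2, -221.5, 153.9]
ee_rot: [0.998, -0.06, 0.003, 0.0]
contact_force: [8.4, -0.8, -0.8]
gripper_width: 0.0
grasp_force: 3.0
```

>>> send_rows --targets '[{"x":-0.45,"y":0,"z":0.3,"ax":0,"ay":0,"az":0,"gripper":1},{"x":-0.45,"y":0,"z":0.3,"ax":0,"ay":0,"az":0,"gripper":1},{"x":0,"y":0,"z":0,"ax":0,"ay":0,"az":0,"gripper":1}]'

```text
clock: 13.78
position: [576.7, -220.3, 147.3]
ee_rot: [0.998, -0.06, 0.003, -0.0]
contact_force: [7.6, -1.8, -3.0]
gripper_width: -0.1
grasp_force: 3.5
```

```bash
python3 st.py
```

```text
13.7833 [ 576.733 -220.283  147.273] x [ 0.993 -0.119  0.005] z [ 0.005 -0.    -1.   ] yaw -0.11964952974282256 F [ 7.575 -1.812 -2.965] T [-0.541 -2.358  0.019] -0.06935219747643175 3.4935081750154495 [-0.103  0.438 -0.131 -0.    -0.997  1.555]
r 50.14250982973145 t 0.42205875198259213 z 147.2730298039024 Fr 7.737474734238218
```

>>> send_rows --targets '[{"x":-0.3,"y":0,"z":0,"ax":0,"ay":0,"az":0,"gripper":1},{"x":-0.3,"y":0,"z":0,"ax":0,"ay":0,"az":0,"gripper":1},{"x":0,"y":0,"z":0,"ax":0,"ay":0,"az":0,"gripper":1}]'

```text
clock: 14.03
position: [571.0, -219.4, 147.0]
ee_rot: [0.998, -0.06, 0.003, -0.0]
contact_force: [8.8, -1.9, -4.5]
gripper_width: 0.2
grasp_force: 4.1
```

>>> send_rows --targets '[{"x":-0.2,"y":0,"z":0,"ax":0,"ay":0,"az":0,"gripper":1},{"x":0,"y":0,"z":0,"ax":0,"ay":0,"az":0,"gripper":1}]'

```text
clock: 14.2
position: [569.8, -219.2, 146.8]
ee_rot: [0.998, -0.06, 0.003, -0.0]
contact_force: [9.6, -2.2, -7.7]
gripper_width: 0.3
grasp_force: 5.0
```

```bash
python3 st.py
```

```text
14.2 [ 569.79  -219.231  146.799] x [ 0.993 -0.119  0.007] z [ 0.007  0.    -1.   ] yaw -0.11973150169432613 F [ 9.637 -2.207 -7.655] T [-0.548 -3.084  0.017] 0.26195886401604085 4.9877985985949636 [-0.103  0.427 -0.151 -0.001 -0.987  1.554]
r 43.12317605916884 t 0.6356784424003287 z 146.79859781753908 Fr 9.831806990744951
```

>>> send_rows --targets '[{"x":-0.2,"y":0,"z":0,"ax":0,"ay":0,"az":0,"gripper":1},{"x":0,"y":0,"z":0,"ax":0,"ay":0,"az":0,"gripper":1}]'

```text
clock: 14.37
position: [568.8, -219.0, 146.6]
ee_rot: [0.998, -0.06, 0.005, -0.0]
contact_force: [12.7, -1.9, -9.6]
gripper_width: -0.1
grasp_force: 6.2
```

>>> send_rows --targets '[{"x":-0.2,"y":0,"z":0,"ax":0,"ay":0,"az":0,"gripper":1},{"x":0,"y":0,"z":0,"ax":0,"ay":0,"az":0,"gripper":1}]'

```text
clock: 14.53
position: [568.6, -219.0, 146.7]
ee_rot: [0.998, -0.06, 0.007, 0.0]
contact_force: [16.0, -3.7, -12.5]
gripper_width: 0.0
grasp_force: 8.2
```

>>> send_rows --targets '[{"x":-0.2,"y":0,"z":0,"ax":0,"ay":0,"az":0,"gripper":1},{"x":0,"y":0,"z":0,"ax":0,"ay":0,"az":0,"gripper":1}]'

```text
clock: 14.7
position: [568.6, -218.9, 146.8]
ee_rot: [0.998, -0.059, 0.009, 0.0]
contact_force: [19.7, -5.1, -13.5]
gripper_width: -0.0
grasp_force: 10.3
```

```bash
python3 st.py
```

```text
14.7 [ 568.607 -218.944  146.797] x [ 0.993 -0.119  0.018] z [ 0.018 -0.002 -1.   ] yaw -0.11889915996824915 F [ 19.654  -5.076 -13.482] T [-1.289 -5.88   0.041] -0.037483094386722406 10.259690776001662 [-0.102  0.42  -0.162 -0.    -0.971  1.554]
r 41.91468002638846 t 0.7788313944789065 z 146.7971118744573 Fr 20.119740385944382
```

>>> send_rows --targets '[{"x":0.8,"y":0,"z":0,"ax":0,"ay":0,"az":0,"gripper":1},{"x":1.5,"y":0,"z":0,"ax":0,"ay":0,"az":0,"gripper":1},{"x":0.5,"y":0,"z":-3,"ax":0,"ay":0,"az":0,"gripper":1},{"x":0,"y":0,"z":-4,"ax":0,"ay":0,"az":0,"gripper":1},{"x":0,"y":0,"z":-4,"ax":0,"ay":0,"az":0,"gripper":1}]'

```text
clock: 15.12
position: [586.5, -221.5, 256.1]
ee_rot: [0.998, -0.06, -0.005, -0.001]
contact_force: [0.7, -0.4, 0.4]
gripper_width: -0.2
grasp_force: 0.0
```

>>> send_rows --targets '[{"x":-3,"y":0,"z":-1,"ax":0,"ay":0,"az":0,"gripper":1},{"x":-3.5,"y":0,"z":0,"ax":0,"ay":0,"az":0,"gripper":1},{"x":-3.5,"y":0,"z":0,"ax":0,"ay":0,"az":0,"gripper":1},{"x":-3,"y":0,"z":0,"ax":0,"ay":0,"az":0,"gripper":1},{"x":0,"y":0,"z":0,"ax":0,"ay":0,"az":0,"gripper":1}]'

```text
clock: 15.53
position: [452.7, -205.4, 267.2]
ee_rot: [0.998, -0.061, -0.003, -0.001]
contact_force: [-0.8, 0.8, 0.5]
gripper_width: -0.2
grasp_force: 0.0
```

```bash
python3 st.py
python3 - <<'E'
from h import *
im,d=arm.get_image("scene");np.savez("pics/s5.npz",im=im,d=d)
cv2.imwrite("pics/s5.png",cv2.resize(im[160:255,100:210,::-1],None,fx=6,fy=6,interpolation=cv2.INTER_CUBIC))
E
```

```text
15.5333 [ 452.661 -205.429  267.179] x [ 0.993 -0.121 -0.007] z [-0.007  0.003 -1.   ] yaw -0.12113009766515877 F [-0.831  0.787  0.458] T [0.017 0.024 0.039] -0.2066765727711964 0.0 [-0.1    0.143 -0.232 -0.002 -1.203  1.551]
r -74.81454804244636 t 0.3178256505633596 z 267.17870647325515 Fr -0.9193566984506509
```

View pics/s5.png

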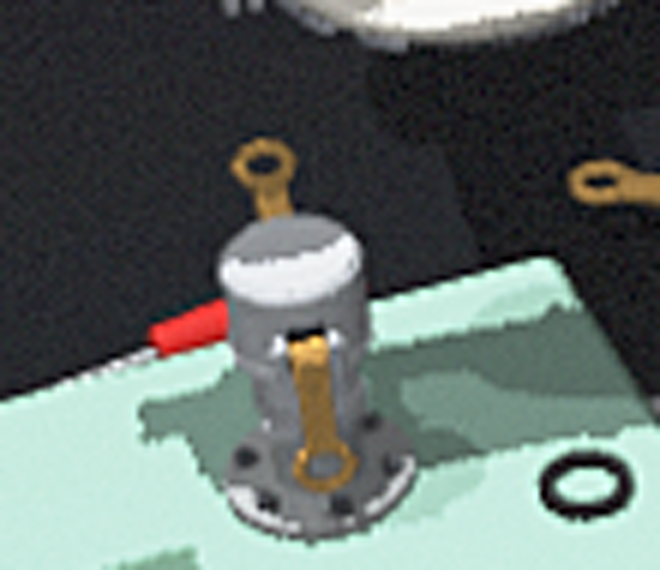

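The crop shows arm a hanging flat along the cap's side, from (310,350) to (325,465). The cap is upright and arm b is still raised at (265,165). I'll do arm b the same way, mirrored.

>>> send_rows --targets '[{"x":0.2,"y":0,"z":2,"ax":0,"ay":0,"az":0,"gripper":1},{"x":0.1,"y":0,"z":2.5,"ax":0,"ay":0,"az":0,"gripper":1},{"x":0,"y":0,"z":1.5,"ax":0,"ay":0,"az":0,"gripper":1},{"x":0,"y":0,"z":0,"ax":0,"ay":0,"az":0,"gripper":1}]'

```text
clock: 15.92
position: [459.9, -206.1, 203.6]
ee_rot: [0.998, -0.06, -0.005, -0.001]
contact_force: [-0.7, -0.3, -0.1]
gripper_width: -0.0
grasp_force: 0.0
```

```bash
python3 st.py
```

```text
15.9167 [ 459.902 -206.104  203.601] x [ 0.993 -0.12  -0.011] z [-0.011  0.003 -1.   ] yaw -0.12073702503977818 F [-0.684 -0.259 -0.137] T [ 0.012  0.036 -0.009] -0.005458021962901182 0.0 [-0.1    0.208 -0.318 -0.002 -1.056  1.551]
r -67.54426234201696 t 0.5149435244922815 z 203.60063302973967 Fr -0.6481250350284458
```

>>> send_rows --targets '[{"x":-0.1,"y":0,"z":0.4,"ax":0,"ay":0,"az":0,"gripper":1},{"x":0,"y":0,"z":0.4,"ax":0,"ay":0,"az":0,"gripper":1},{"x":0,"y":0,"z":0.4,"ax":0,"ay":0,"az":0,"gripper":1},{"x":0,"y":0,"z":0.4,"ax":0,"ay":0,"az":0,"gripper":1},{"x":0,"y":0,"z":0.4,"ax":0,"ay":0,"az":0,"gripper":1}]'

```text
clock: 16.33
position: [461.4, -207.0, 189.2]
ee_rot: [0.998, -0.06, 0.0, 0.0]
contact_force: [-4.5, 1.4, 5.7]
gripper_width: -0.0
grasp_force: 3.1
```

```bash
python3 st.py
```

```text
16.3333 [ 461.439 -206.957  189.227] x [ 0.993 -0.119  0.   ] z [ 0.    -0.001 -1.   ] yaw -0.11933827045145341 F [-4.526  1.415  5.716] T [0.31  1.103 0.021] -0.01928662027571166 3.079894346301444 [-0.1    0.219 -0.344  0.001 -1.008  1.551]
r -65.91662112617793 t -0.14821702751228027 z 189.2274990655946 Fr -4.662317529693282
```

>>> send_rows --targets '[{"x":-0.25,"y":0,"z":0.3,"ax":0,"ay":0,"az":0,"gripper":1},{"x":-0.2,"y":0,"z":0.4,"ax":0,"ay":0,"az":0,"gripper":1},{"x":0,"y":0,"z":0.45,"ax":0,"ay":0,"az":0,"gripper":1},{"x":0,"y":0,"z":0.45,"ax":0,"ay":0,"az":0,"gripper":1},{"x":0,"y":0,"z":0,"ax":0,"ay":0,"az":0,"gripper":1}]'

```text
clock: 16.75
position: [459.0, -206.6, 173.4]
ee_rot: [0.998, -0.059, 0.003, 0.001]
contact_force: [1.1, -0.2, 3.6]
gripper_width: 0.1
grasp_force: 1.7
```

```bash
python3 st.py
```

```text
16.75 [ 458.955 -206.553  173.412] x [ 0.993 -0.119  0.005] z [ 0.005 -0.001 -1.   ] yaw -0.11900438519937764 F [ 1.118 -0.238  3.628] T [-0.064 -0.46  -0.023] 0.10495987858816094 1.7148062959313393 [-0.099  0.229 -0.375  0.001 -0.961  1.55 ]
r -68.43114962087266 t -0.04503264556394882 z 173.41163996880948 Fr 1.1385945133477864
```

>>> send_rows --targets '[{"x":0.2,"y":0,"z":0.45,"ax":0,"ay":0,"az":0,"gripper":1},{"x":0.2,"y":0,"z":0.45,"ax":0,"ay":0,"az":0,"gripper":1},{"x":0.34,"y":0,"z":0.45,"ax":0,"ay":0,"az":0,"gripper":1},{"x":0.34,"y":0,"z":0.45,"ax":0,"ay":0,"az":0,"gripper":1},{"x":0,"y":0,"z":0,"ax":0,"ay":0,"az":0,"gripper":1}]'

```text
clock: 17.17
position: [467.4, -207.5, 154.2]
ee_rot: [0.998, -0.06, -0.001, 0.0]
contact_force: [-0.6, 0.1, 4.7]
gripper_width: -0.2
grasp_force: 1.6
```

```bash
python3 st.py
```

```text
17.1667 [ 467.397 -207.526  154.167] x [ 0.993 -0.119 -0.002] z [-0.002 -0.    -1.   ] yaw -0.11969386130003634 F [-0.642  0.077  4.701] T [0.012 0.204 0.007] -0.15142398336792634 1.5551444375887513 [-0.1    0.267 -0.378  0.    -0.927  1.551]
r -59.93325006068471 t -0.0006534590586531652 z 154.16746262367545 Fr -0.6463007519781915
```

>>> send_rows --targets '[{"x":0.4,"y":0,"z":0.3,"ax":0,"ay":0,"az":0,"gripper":1},{"x":0.4,"y":0,"z":0.3,"ax":0,"ay":0,"az":0,"gripper":1},{"x":0.4,"y":0,"z":0.1,"ax":0,"ay":0,"az":0,"gripper":1},{"x":0,"y":0,"z":0,"ax":0,"ay":0,"az":0,"gripper":1}]'

```text
clock: 17.5
position: [477.6, -208.7, 146.4]
ee_rot: [0.998, -0.06, -0.003, -0.0]
contact_force: [-5.9, -0.5, 2.6]
gripper_width: -0.0
grasp_force: 2.7
```

```bash
python3 st.py
```

```text
17.5 [ 477.622 -208.717  146.404] x [ 0.993 -0.12  -0.006] z [-0.005  0.001 -1.   ] yaw -0.12043463022018408 F [-5.947 -0.497  2.584] T [0.092 1.411 0.006] -0.049696147261025884 2.7250657696276903 [-0.101  0.294 -0.362 -0.001 -0.921  1.551]
r -49.639178593294915 t 0.04171043090163619 z 146.40448460721817 Fr -5.8446055211957795
```

>>> send_rows --targets '[{"x":0.3,"y":0,"z":0,"ax":0,"ay":0,"az":0,"gripper":1},{"x":0.3,"y":0,"z":0,"ax":0,"ay":0,"az":0,"gripper":1},{"x":0.2,"y":0,"z":0,"ax":0,"ay":0,"az":0,"gripper":1},{"x":0,"y":0,"z":0,"ax":0,"ay":0,"az":0,"gripper":1}]'

```text
clock: 17.83
position: [483.1, -209.2, 144.7]
ee_rot: [0.998, -0.061, -0.006, -0.001]
contact_force: [-7.2, 0.3, -1.0]
gripper_width: 0.4
grasp_force: 3.3
```

>>> send_rows --targets '[{"x":0.2,"y":0,"z":0,"ax":0,"ay":0,"az":0,"gripper":1},{"x":0,"y":0,"z":0,"ax":0,"ay":0,"az":0,"gripper":1}]'

```text
clock: 18.0
position: [483.9, -209.3, 144.4]
ee_rot: [0.998, -0.061, -0.007, -0.001]
contact_force: [-9.5, 0.8, -1.4]
gripper_width: 0.3
grasp_force: 4.2
```

>>> send_rows --targets '[{"x":0.2,"y":0,"z":0,"ax":0,"ay":0,"az":0,"gripper":1},{"x":0,"y":0,"z":0,"ax":0,"ay":0,"az":0,"gripper":1}]'

```text
clock: 18.17
position: [484.2, -209.4, 144.2]
ee_rot: [0.998, -0.061, -0.009, -0.001]
contact_force: [-11.6, 1.6, 0.8]
gripper_width: -0.2
grasp_force: 6.0
```

```bash
python3 st.py
```

```text
18.1667 [ 484.191 -209.367  144.249] x [ 0.992 -0.122 -0.018] z [-0.017  0.004 -1.   ] yaw -0.12202406712435394 F [-11.58    1.57    0.814] T [ 0.345  3.399 -0.034] -0.18507190186263753 5.9524652059189975 [-0.102  0.312 -0.341 -0.003 -0.936  1.552]
r -43.039606269119226 t 0.18210598133384193 z 144.2491448625727 Fr -11.684880822842999
```

>>> send_rows --targets '[{"x":0.2,"y":0,"z":0,"ax":0,"ay":0,"az":0,"gripper":1},{"x":0.1,"y":0,"z":0,"ax":0,"ay":0,"az":0,"gripper":1},{"x":0,"y":0,"z":0,"ax":0,"ay":0,"az":0,"gripper":1}]'

```text
clock: 18.42
position: [484.3, -209.4, 144.2]
ee_rot: [0.998, -0.061, -0.012, -0.002]
contact_force: [-18.3, 3.3, 6.3]
gripper_width: 0.1
grasp_force: 9.0
```

>>> send_rows --targets '[{"x":0.2,"y":0,"z":0,"ax":0,"ay":0,"az":0,"gripper":1},{"x":0,"y":0,"z":0,"ax":0,"ay":0,"az":0,"gripper":1},{"x":0,"y":0,"z":0,"ax":0,"ay":0,"az":0,"gripper":1}]'

```text
clock: 18.67
position: [484.3, -209.4, 144.1]
ee_rot: [0.998, -0.061, -0.014, -0.002]
contact_force: [-22.2, 4.6, 8.5]
gripper_width: 0.1
grasp_force: 11.4
```

```bash
python3 st.py
```

```text
18.6667 [ 484.3   -209.442  144.148] x [ 0.992 -0.123 -0.028] z [-0.028  0.006 -1.   ] yaw -0.12288548517496091 F [-22.222   4.606   8.516] T [ 1.146  6.029 -0.009] 0.12121103258113676 11.37629047036171 [-0.102  0.317 -0.333 -0.004 -0.949  1.552]
r -42.922441282342305 t 0.12109591695200156 z 144.1481829985238 Fr -22.613197687965968
```

>>> send_rows --targets '[{"x":-0.8,"y":0,"z":0,"ax":0,"ay":0,"az":0,"gripper":1},{"x":-1.5,"y":0,"z":0,"ax":0,"ay":0,"az":0,"gripper":1},{"x":-1.5,"y":0,"z":0,"ax":0,"ay":0,"az":0,"gripper":1},{"x":-2,"y":0,"z":-3,"ax":0,"ay":0,"az":0,"gripper":1},{"x":-1,"y":0,"z":-4,"ax":0,"ay":0,"az":0,"gripper":1}]'

```text
clock: 19.08
position: [425.3, -201.9, 214.5]
ee_rot: [0.998, -0.06, -0.004, -0.001]
contact_force: [1.4, 0.0, 0.9]
gripper_width: 0.2
grasp_force: 0.0
```

>>> send_rows --targets '[{"x":-2,"y":0,"z":-3,"ax":0,"ay":0,"az":0,"gripper":1},{"x":0,"y":-3,"z":-1,"ax":0,"ay":0,"az":0,"gripper":1},{"x":0,"y":-4,"z":0,"ax":0,"ay":0,"az":0,"gripper":1},{"x":0,"y":-4,"z":0,"ax":0,"ay":0,"az":0,"gripper":1},{"x":0,"y":-4,"z":0,"ax":0,"ay":0,"az":0,"gripper":1}]'

```text
clock: 19.5
position: [427.4, -49.8, 257.9]
ee_rot: [0.998, -0.061, 0.002, -0.001]
contact_force: [0.0, -0.9, -0.3]
gripper_width: 0.1
grasp_force: 0.0
```

```bash
python3 st.py
python3 - <<'E'
from h import *
im,d=arm.get_image("scene");t,td=arm.get_image("top")
cv2.imwrite("pics/s6.png",np.hstack([cv2.resize(im[160:255,100:210,::-1],(440,380),interpolation=cv2.INTER_CUBIC),cv2.resize(t[150:220,350:410,::-1],(326,380),interpolation=cv2.INTER_CUBIC)]))
W=cloud("scene",d=d);q=(np.hypot(W[...,0]-527,W[...,1]+214)<20)&(W[...,2]>195)&(W[...,2]<215);print("captop",np.median(W[q][:,2]))
T=cloud("top",d=td);np.set_printoptions(precision=1,suppress=True)
i=t.astype(int);q=(i[...,0]-i[...,2]>50)&(np.hypot(T[...,0]-527,T[...,1]+214)<95)&(T[...,2]>120);r=(T[q][:,:2]-[526.9,-214.7])@[.9928,-.1197];print(np.c_[r,T[q][:,2]][::4])
E
```

```text
19.5 [427.427 -49.838 257.933] x [ 0.993 -0.121  0.003] z [ 0.004  0.002 -1.   ] yaw -0.12119287301860127 F [ 0.045 -0.888 -0.345] T [-0.038 -0.065 -0.009] 0.059621632472424003 0.0 [ 0.264  0.022 -0.392 -0.001 -1.153  1.186]
r -118.49034887809441 t 151.76818240418453 z 257.9327028208057 Fr 0.15053470636178637
captop 206.36435744748093
[[ 26.6 185.5]
 [-27.7 185.3]
 [-30.1 181.3]
 [-32.7 176.4]
 [-31.8 177.7]
 [-34.1 149.4]
 [-34.7 123.9]]
```

View pics/s6.png

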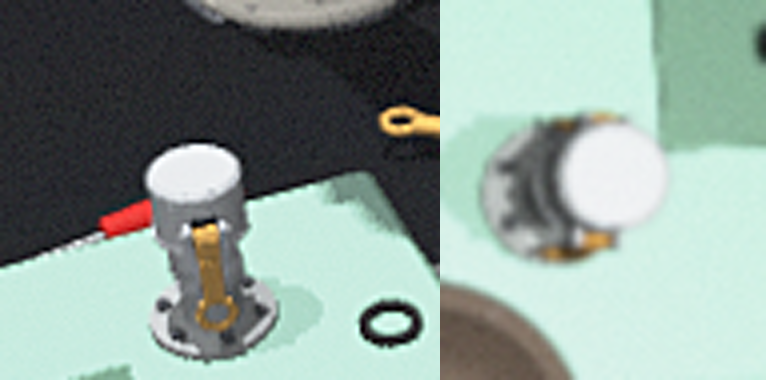

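The scene crop shows the cap upright with arm a flat down, from (205,235) to (215,315). The top crop shows both arms tucked against its sides at (580,120) and (580,245). The cap's top has dropped by about 1.8 mm, so the gasket is squeezed. I'm handing it in.

```bash
python3 -c "
from bench import arm
print(arm.job_done())"
```

```text
the job is handed in; nothing more can be done
None
```

I pressed the cap home with about 16.7 N and swung both cam arms down to their stops; the camera views show it locked and upright, and the job is handed in at 19.5 s (no verdict was returned).

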